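Set the props and shelf on the kiln hearth

TASK

The small kiln's hood is off and the next layer has to be built on its hearth: stand the three tall posts upright in the three round seats of the hearth, one in each, and then lay the notched shelf level on top of them, centred over the hearth and with its long side along the hearth's. Leave the two short posts, the glass jar and the wooden height block where they stand.

Things in the scene. Friction and masses are not known exactly. Their poses are not given: they have to be found in the camera images.
- hearth: kiln hearth, fixed: steel tray 200 (its x) by 162 mm, origin under its centre on the bench, z up; pale slab in its top, 46 mm above the bench; 14 mm hood pins at two opposite corners; the end with a small amber lamp is -x. Three round brown-floored seats, 40 mm wide, 5 mm deep (floor 41 mm above the bench), centred at (x, y) = (55, 0), (-50, 40), (-50, -40) mm in its own axes
- shelf: kiln shelf: loose flat buff ceramic plate 160 (its x) by 120 (its y) by 12 mm, about 350 g, flat on the bench. A finger notch in the middle of each long side, 56 mm wide along x and 36 mm deep, leaves a waist 48 mm wide (along y) to grasp across. The same after a half turn. Origin at the centre of its underside (centre of mass in plan), z up
- tall_post_a: tall kiln post: upright round tube of pale buff ceramic, outside diameter 25 mm, height 70 mm, a 11 mm bore showing in its top; about 60 g. Three are alike and any of them may go in any seat. Origin at the centre of its underside, z up along the post
- tall_post_b: tall kiln post: upright round tube of pale buff ceramic, outside diameter 25 mm, height 70 mm, a 11 mm bore showing in its top; about 60 g. Three are alike and any of them may go in any seat. Origin at the centre of its underside, z up along the post
- tall_post_c: tall kiln post: upright round tube of pale buff ceramic, outside diameter 25 mm, height 70 mm, a 11 mm bore showing in its top; about 60 g. Three are alike and any of them may go in any seat. Origin at the centre of its underside, z up along the post
- short_post_a: short kiln post: same 25 mm round buff tube but only 45 mm high; does not belong in this build and stays where it stands. Origin at the centre of its underside, z up
- short_post_b: short kiln post: same 25 mm round buff tube but only 45 mm high; does not belong in this build and stays where it stands. Origin at the centre of its underside, z up
- frit_jar: bystander: glass jar with a dark lid, 44 mm diameter, 105 mm high, loose. Origin at the centre of its underside
- height_block: bystander: brown wooden block 40 x 50 mm, 85 mm high, with lines on one face, loose. Origin at the centre of its underside
Mind the look-alikes: they are no part of the job. What is shaped like the tall_post_a but blue or pink is not meant.

How it is judged:
On the way:
1. a tall post stands upright in each of the hearth's three seats (((x of tall_post_a in the frame of hearth between 0.045 and 0.065 m and y of tall_post_a in the frame of hearth between -0.01 and 0.01 m and z of tall_post_a in the frame of hearth between 0.037 and 0.0445 m and angle between tall_post_a's own z axis and vertical below 0.06 rad) or (x of tall_post_b in the frame of hearth between 0.045 and 0.065 m and y of tall_post_b in the frame of hearth between -0.01 and 0.01 m and z of tall_post_b in the frame of hearth between 0.037 and 0.0445 m and angle between tall_post_b's own z axis and vertical below 0.06 rad) or (x of tall_post_c in the frame of hearth between 0.045 and 0.065 m and y of tall_post_c in the frame of hearth between -0.01 and 0.01 m and z of tall_post_c in the frame of hearth between 0.037 and 0.0445 m and angle between tall_post_c's own z axis and vertical below 0.06 rad)) and ((x of tall_post_a in the frame of hearth between -0.06 and -0.04 m and y of tall_post_a in the frame of hearth between 0.03 and 0.05 m and z of tall_post_a in the frame of hearth between 0.037 and 0.0445 m and angle between tall_post_a's own z axis and vertical below 0.06 rad) or (x of tall_post_b in the frame of hearth between -0.06 and -0.04 m and y of tall_post_b in the frame of hearth between 0.03 and 0.05 m and z of tall_post_b in the frame of hearth between 0.037 and 0.0445 m and angle between tall_post_b's own z axis and vertical below 0.06 rad) or (x of tall_post_c in the frame of hearth between -0.06 and -0.04 m and y of tall_post_c in the frame of hearth between 0.03 and 0.05 m and z of tall_post_c in the frame of hearth between 0.037 and 0.0445 m and angle between tall_post_c's own z axis and vertical below 0.06 rad)) and ((x of tall_post_a in the frame of hearth between -0.06 and -0.04 m and y of tall_post_a in the frame of hearth between -0.05 and -0.03 m and z of tall_post_a in the frame of hearth between 0.037 and 0.0445 m and angle between tall_post_a's own z axis and vertical below 0.06 rad) or (x of tall_post_b in the frame of hearth between -0.06 and -0.04 m and y of tall_post_b in the frame of hearth between -0.05 and -0.03 m and z of tall_post_b in the frame of hearth between 0.037 and 0.0445 m and angle between tall_post_b's own z axis and vertical below 0.06 rad) or (x of tall_post_c in the frame of hearth between -0.06 and -0.04 m and y of tall_post_c in the frame of hearth between -0.05 and -0.03 m and z of tall_post_c in the frame of hearth between 0.037 and 0.0445 m and angle between tall_post_c's own z axis and vertical below 0.06 rad))), for 0.2 s.
At the end, for the whole second after the job is handed in: A tall post stands in each seat, within 10 mm of its centre along each hearth axis, upright within 0.06 rad; the shelf lies on the three (underside 107-115 mm up), level within 0.03 rad, centred within 15 mm along each hearth axis, long side within 0.17 rad of the hearth's; all at rest (all of step 1 and x of shelf in the frame of hearth between -0.015 and 0.015 m and y of shelf in the frame of hearth between -0.015 and 0.015 m and z of shelf in the frame of hearth between 0.107 and 0.115 m and angle between shelf's own z axis and vertical below 0.03 rad and angle between the x axis of shelf and the x axis of hearth, either way round below 0.17 rad and linear speed of each of tall_post_a, tall_post_b, tall_post_c, shelf below 0.02 m/s); the robot touches nothing.
It fails at once if a short post is shifted by more than 25 mm or tipped (distance of short_post_a from where it was at the start of the episode above 0.025 m or angle between short_post_a's own z axis and vertical above 0.3 rad).
It fails at once if the other short post is shifted by more than 25 mm or tipped (distance of short_post_b from where it was at the start of the episode above 0.025 m or angle between short_post_b's own z axis and vertical above 0.3 rad).
It fails at once if the jar is shifted by more than 25 mm or tipped (distance of frit_jar from where it was at the start of the episode above 0.025 m or angle between frit_jar's own z axis and vertical above 0.3 rad).
It fails at once if the height block is shifted by more than 25 mm or tipped (distance of height_block from where it was at the start of the episode above 0.025 m or angle between height_block's own z axis and vertical above 0.3 rad).
It also fails if it takes over 96 s, if anything falls off the work surface, if the arm or the gripper's body presses on something with over 40 N, if the wrist force passes 120 N, or if a joint passes its speed limit or range.

ROBOT

A 6-joint arm with a two-finger parallel gripper is mounted at the origin on a cart in front of the work surface, level with it; the furniture and walls round the work are solid. World frame = base frame: x ahead of the robot, y to its left, z up, the work surface at z = 0. Lengths are in m, angles in rad, forces in N, time in s.
With the tool pointing down it reaches from about 0.225 to 0.875 m from the base axis. Payload 3.4 kg.
Tool frame: the origin (TCP) lies at the very end of the fingers, on their centre line; the grasp point (between the pads) lies 19 mm behind it; z points along the fingers, y is the line along which they close (so a half turn about z gives the same grasp; the last joint's range is limited). The gripper opens to 85 mm and grips with 20 to 120 N. Pads are 22 mm wide; open, the fingers measure 114 mm over their backs; the gripper's body (76 mm by 85 mm) begins 54 mm behind the grasp point. The pads swing forward as they close: fully open they stand 13 mm farther back than shut.
Start: joints at [1.047, 0.276, 1.505, -0, 1.361, -0.121], TCP at [0.225, 0.529, 0.231] pointing down, gripper open.
Joint ranges: [-2.89, 2.89], [-0.75, 2.08], [0.22, 2.7], [-1.18, 4.32], [0.11, 2.71], [-2.7, 2.7]. Speed limits (rad/s): [2.57, 2.57, 3.14, 3.14, 3.14, 3.14].

INTERFACE

Orientations are given as a unit quaternion [w, x, y, z].
In Python, from rig import get_state, optics, sign_off gives the robot as it stands.
- The arm moves only by the tool send_rows, never from a script. Its argument "increments" is a list of rows, each an object with "gripper": the gripper's target within -1 to 1 (shut at 1, half-way at 0, fully open at -1); "linear": the shift along the world's x, y, z in m, a list of three; "delta_rot": the turn, a rotation vector about the world's x, y, z in rad, a list of three. In form: [{"gripper": gripper, "linear": [dx, dy, dz], "delta_rot": [rx, ry, rz]}, ...]. A call has 1 to 8 rows; each row is the pose to reach, as a shift and turn from the pose commanded when the call began; what a row does not reach only later rows make up. A row lasts 1/10 s, in which the tool goes at most 50 mm and 8.59 degrees, less where a joint would pass 70% of its speed; a pose out of reach is approached as far as the arm can. A call with a gripper value outside its range is refused whole. The fingers move at their own pace and stop on an object; "newtons" is the grip in N (left out, the last holds). Time passes only in rows, so rows that repeat a pose let the fingers close. It gives the time, the measured TCP pose, the force, the opening and the grip force at its end, in the units of the state.
- get_state(): the state, without advancing time (a new reading comes with each control period).
- optics.get_image(name): name is "side" or "top"; returns a dict with "pixels" (480x640x3 uint8, blue, green, red), "K" (3x3 intrinsics, pixels), "k1" (the pictures are not rectified: a ray, as slopes to the right and down, at radius r is drawn at 1 + k1 r^2 times it, then the intrinsics apply), "rvec" (rotation vector, rad) and "tvec" (3), from world to camera coordinates, as OpenCV has them. Camera axes: x right, y down, z forward; pixel columns grow to the right and rows downward; lengths in m; the calibration is good to about 2 mm. A picture is of the moment at which its call begins. There is no depth.
- sign_off(): hands the job in; it is judged then, once.
The state is a dict: "clock": time; "qpos": joint angles; "qd": joint speeds; "effort": joint torques, N m; "position": TCP position; "ee_rot": TCP orientation; "contact_force": force on the tool from outside, world axes, zero at the start; "moment": the same for the moment, N m; "width": finger opening in m; "gripper_force": force on a finger pad.
Only numpy, scipy, OpenCV 4.12 (cv2) and the standard library are available. Lean on these libraries where they do the work, as an engineer would, in place of code of your own. Each camera call takes 0.05 s, during which the arm holds its last target. There are 200 camera calls.

## Working session

There is one attempt and no reset: what is moved stays moved. The work goes in short steps, Python scripts to look and compute and a tool call to move; the robot and the scene stay as the last step left them, time stands still between calls to the robot, and variables do not carry over. Pictures are saved under pics/ and viewed, at most 14 in all, crops included, and the job is handed in when it is done.

Besides the shell and the picture viewer there is one more tool, called after ">>>" by a JSON object that holds its "name" and its "arguments". send_rows: Moves the arm, as the interface text tells. Its arguments: {"type":"object","properties":{"increments":{"type":"array"},"newtons":{"type":"number"}},"required":["increments"]}

```bash
mkdir -p pics
cat > h.py <<'E'
import numpy as np, cv2
from rig import get_state, optics, sign_off
def cam(n):
    d=optics.get_image(n); d['px']=np.array(d['pixels'],dtype=np.uint8)
    d['R']=cv2.Rodrigues(np.array(d['rvec'],float))[0]; d['t']=np.array(d['tvec'],float).reshape(3); d['K']=np.array(d['K'],float)
    return d
def w2p(d,P):
    P=np.atleast_2d(P)@d['R'].T+d['t']; s=P[:,:2]/P[:,2:]; r2=(s**2).sum(1,keepdims=True)
    s=s*(1+d['k1']*r2); return s@d['K'][:2,:2].T+d['K'][:2,2]
def p2w(d,uv,z):
    uv=np.atleast_2d(np.array(uv,float)); q=(uv-d['K'][:2,2])@np.linalg.inv(d['K'][:2,:2]).T; s=q.copy()
    for _ in range(20): s=q/(1+d['k1']*(s**2).sum(1,keepdims=True))
    r=np.c_[s,np.ones(len(s))]@d['R']; C=-d['R'].T@d['t']
    return C+r*((z-C[2])/r[:,2])[:,None]
E
python3 - <<'E'
from h import *
for n in('top','side'):
    d=cam(n); cv2.imwrite(f'pics/{n}0.png',d['px']); print(n,-d['R'].T@d['t'],d['k1'],d['K'][0,0],d['R'][2])
E
```

```text
top [ 0.33456019 -0.00150169  1.27296401] -0.04063332697820578 445.56095359383323 [ 0.17737444 -0.01087271 -0.98408338]
side [ 0.24351428 -1.11989751  0.51233272] -0.024464339402763314 516.365211092617 [ 0.26232568  0.88284732 -0.38957137]
```

View pics/top0.png

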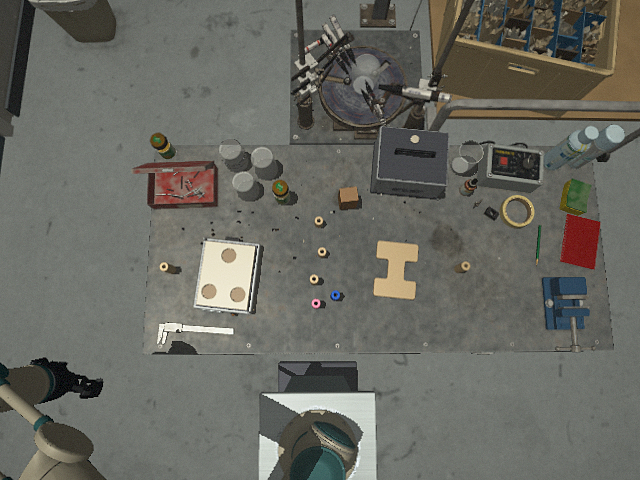

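View pics/side0.png

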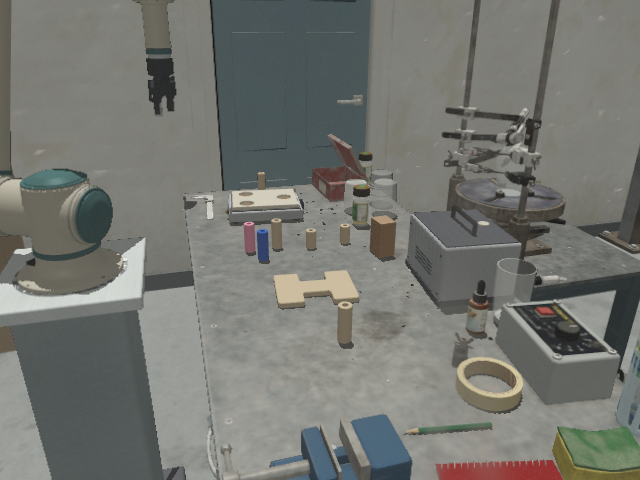

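Top view: hearth at (228,276), with its single seat at (229,256) pointing away from the robot. Tall posts are near (164,267), (314,280) and (465,267), short posts at (320,221) and (322,252), and the shelf at (397,270). I'll zoom in to measure.

Run:
```python
from h import *
d=cam('top'); p=d['px']
cv2.imwrite('pics/c1.png',cv2.resize(p[225:325,150:275],None,fx=6,fy=6,interpolation=cv2.INTER_CUBIC))
cv2.imwrite('pics/c2.png',cv2.resize(p[205:315,300:480],None,fx=4.4,fy=4.4,interpolation=cv2.INTER_CUBIC))
hsv=cv2.cvtColor(p,cv2.COLOR_BGR2HSV)
# shelf
m=((hsv[...,0]>8)&(hsv[...,0]<25)&(hsv[...,1]>60)&(hsv[...,2]>150)).astype(np.uint8)
n,l,s,c=cv2.connectedComponentsWithStats(m)
for i in range(1,n):
    if s[i,4]>12 and 200<c[i][1]<320: print('buff',s[i],c[i].round(1))
# brown seats inside hearth
b=((hsv[...,1]>55)&(hsv[...,2]<215)&(hsv[...,0]<25)).astype(np.uint8); b[:, :198]=0;b[:,262:]=0;b[:243]=0;b[308:]=0
n,l,s,c=cv2.connectedComponentsWithStats(b)
for i in range(1,n):
    if s[i,4]>60: print('seat',s[i],c[i].round(1),p2w(d,c[i],.041).round(4))
```

```text
buff [503 195  31  31 246] [518.1 210.1]
buff [315 216   8   9  45] [318.4 220.1]
buff [ 373  241   45   58 1776] [395.6 269.7]
buff [318 247   8   9  47] [321.5 251.1]
buff [222 249  14  14 144] [228.8 255.4]
buff [159 262   9   9  52] [163.3 266.2]
buff [462 262   8   8  40] [465.4 265.4]
buff [310 274   8  10  52] [313.5 278.5]
buff [202 285  14  14 145] [209.1 291.3]
buff [231 288  14  14 153] [237.7 294.3]
seat [222 249  14  14 158] [228.6 255.3] [[0.5284 0.2479 0.041 ]]
seat [202 284  14  15 164] [208.7 291.1] [[0.4286 0.2996 0.041 ]]
seat [231 287  14  15 163] [237.5 294.3] [[0.4195 0.2198 0.041 ]]
```

View pics/c1.png

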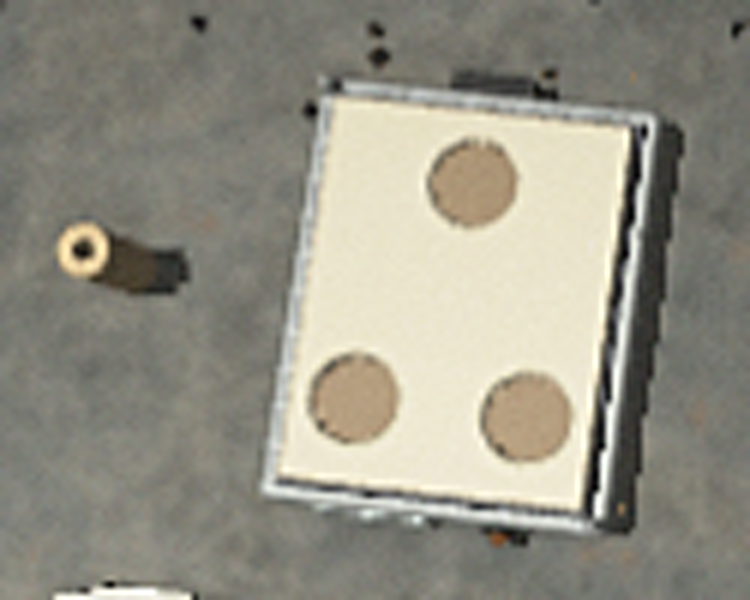

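View pics/c2.png

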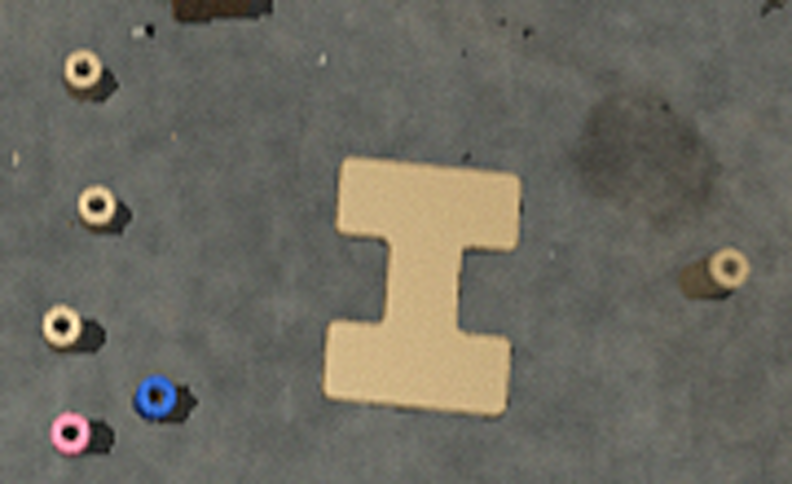

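c1 shows the hearth with its three seats and the amber lamp at the bottom (−x towards the robot). A tall post sits to its left at full-image (163.4,266.3). c2 shows the shelf centred near (395.6,269.7) with its long side nearly along world x, tall posts at (313.7,278.6) and (465.5,265.5), and short ones at (318.5,220) and (321.6,251.2).

Run:
```python
from h import *
from scipy.spatial.transform import Rotation as Ro
d=cam('top'); e=cam('side'); p=d['px']
for n,uv,z in(('L',(163.4,266.3),.07),('M',(313.6,278.6),.07),('R',(465.4,265.5),.07),('s1',(318.4,220.1),.045),('s2',(321.5,251.1),.045)):
    w=p2w(d,uv,z)[0]; print(n,w.round(4),'side px',w2p(e,w).round(1))
hsv=cv2.cvtColor(p,cv2.COLOR_BGR2HSV)
m=((hsv[...,0]>8)&(hsv[...,0]<25)&(hsv[...,1]>60)&(hsv[...,2]>150)).astype(np.uint8)
n,l,s,c=cv2.connectedComponentsWithStats(m); i=[k for k in range(1,n) if s[k,4]>1500 and 360<c[k][0]<420][0]
ys,xs=np.nonzero(l==i); w=p2w(d,np.c_[xs,ys],.012)[:,:2]
r=cv2.minAreaRect(w.astype(np.float32)*1000); print('shelf',w.mean(0).round(4),r)
st=get_state(); q=st['ee_rot']; print(st['position'],q,Ro.from_quat([q[1],q[2],q[3],q[0]]).as_matrix().round(3),st['width'],st['clock'])
# side check
ps=e['px']; hs=cv2.cvtColor(ps,cv2.COLOR_BGR2HSV)
cv2.imwrite('pics/s1.png',cv2.resize(ps[165:345,215:375],None,fx=3.3,fy=3.3,interpolation=cv2.INTER_CUBIC))
```

```text
L [0.4941 0.4191 0.07  ] side px [[261.1 171.8]]
M [0.4591 0.0099 0.07  ] side px [[276.2 218.9]]
R [ 0.4928 -0.4062  0.07  ] side px [[345.  303.1]]
s1 [ 0.6275 -0.0038  0.045 ] side px [[345. 224.]]
s2 [ 0.5386 -0.0121  0.045 ] side px [[310.9 228.7]]
shelf [ 0.4896 -0.2237] ((490.3515625, -223.82061767578125), (118.38795471191406, 158.9224395751953), 83.9206314086914)
[0.22530201 0.5287959  0.23093663] [-1.34166140e-04  2.00056167e-01  9.79784356e-01 -3.56740753e-04] [[-0.92   0.392 -0.   ]
 [ 0.392  0.92  -0.001]
 [ 0.    -0.001 -1.   ]] 0.08528013084207878 0.25
```

View pics/s1.png

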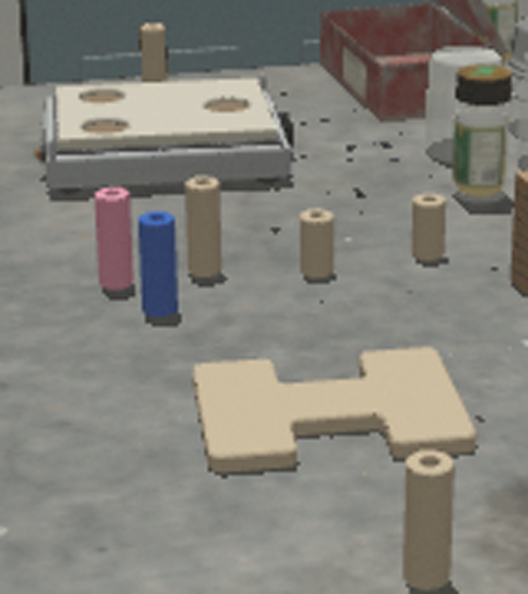

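The side view agrees with the top-derived positions: post tops at about (261,173), (276,220) and (345,304), within 1–2 px. Shelf is at (0.490,−0.224), yaw −0.106. Hearth centre is (0.474,0.254), yaw −0.113. First move: over post L.

>>> {"name": "send_rows", "arguments": {"increments": [{"gripper":-1,"linear":[0.09,-0.037,0],"delta_rot":[0,0,0.12]},{"gripper":-1,"linear":[0.269,-0.11,-0.07],"delta_rot":[0,0,0.297]},{"gripper":-1,"linear":[0.269,-0.11,-0.07],"delta_rot":[0,0,0.297]},{"gripper":-1,"linear":[0.269,-0.11,-0.07],"delta_rot":[0,0,0.297]},{"gripper":-1,"linear":[0.269,-0.11,-0.07],"delta_rot":[0,0,0.297]},{"gripper":-1,"linear":[0.269,-0.11,-0.07],"delta_rot":[0,0,0.297]},{"gripper":-1,"linear":[0.269,-0.11,-0.07],"delta_rot":[0,0,0.297]},{"gripper":-1,"linear":[0.269,-0.11,-0.07],"delta_rot":[0,0,0.297]}], "newtons": 40}}

```text
clock: 1.05
position: [0.4951, 0.418, 0.1602]
ee_rot: [-0.001, 0.054, 0.999, -0.0]
contact_force: [-1.5, 0.1, 0.1]
width: 0.0854
gripper_force: 0.0
```

>>> {"name": "send_rows", "arguments": {"increments": [{"gripper":-1,"linear":[-0.001,0.001,-0.04],"delta_rot":[0,0,0]},{"gripper":-1,"linear":[-0.001,0.001,-0.08],"delta_rot":[0,0,0]},{"gripper":-1,"linear":[-0.001,0.001,-0.124],"delta_rot":[0,0,0]},{"gripper":-1,"linear":[-0.001,0.001,-0.124],"delta_rot":[0,0,0]},{"gripper":0.6,"linear":[-0.001,0.001,-0.124],"delta_rot":[0,0,0]},{"gripper":0.6,"linear":[-0.001,0.001,-0.124],"delta_rot":[0,0,0]},{"gripper":0.6,"linear":[-0.001,0.001,-0.124],"delta_rot":[0,0,0]},{"gripper":0.6,"linear":[-0.001,0.001,-0.124],"delta_rot":[0,0,0]}]}}

```text
clock: 1.85
position: [0.4944, 0.4208, 0.0396]
ee_rot: [0.002, 0.053, 0.999, 0.001]
contact_force: [0.7, -0.2, -0.7]
width: 0.0284
gripper_force: 0.1
```

>>> {"name": "send_rows", "arguments": {"increments": [{"gripper":0.6,"linear":[0,0,0],"delta_rot":[0,0,0]},{"gripper":0.6,"linear":[0,0,0],"delta_rot":[0,0,0]},{"gripper":0.6,"linear":[0,0,0],"delta_rot":[0,0,0]},{"gripper":0.6,"linear":[0,0,0],"delta_rot":[0,0,0]}]}}

```text
clock: 2.25
position: [0.4943, 0.4206, 0.0392]
ee_rot: [0.001, 0.053, 0.999, 0.001]
contact_force: [-0.0, 0.1, 6.5]
width: 0.024
gripper_force: 40.6
```

>>> {"name": "send_rows", "arguments": {"increments": [{"gripper":0.6,"linear":[0,0,0.03],"delta_rot":[0,0,0]},{"gripper":0.6,"linear":[0,0,0.07],"delta_rot":[0,0,0]},{"gripper":0.6,"linear":[0,0,0.1],"delta_rot":[0,0,0]},{"gripper":0.6,"linear":[-0.022,-0.04,0.1],"delta_rot":[0,0,0]},{"gripper":0.6,"linear":[-0.045,-0.08,0.1],"delta_rot":[0,0,0]},{"gripper":0.6,"linear":[-0.066,-0.121,0.1],"delta_rot":[0,0,0]},{"gripper":0.6,"linear":[-0.066,-0.121,0.1],"delta_rot":[0,0,0]},{"gripper":0.6,"linear":[-0.066,-0.121,0.1],"delta_rot":[0,0,0]}]}}

```text
clock: 3.05
position: [0.4273, 0.2984, 0.1379]
ee_rot: [0.0, 0.054, 0.999, 0.0]
contact_force: [-0.3, -0.6, 0.3]
width: 0.0241
gripper_force: 40.1
```

>>> {"name": "send_rows", "arguments": {"increments": [{"gripper":0.6,"linear":[0,0,-0.03],"delta_rot":[0,0,0]},{"gripper":0.6,"linear":[0,0,-0.045],"delta_rot":[0,0,0]},{"gripper":0.6,"linear":[0,0,-0.052],"delta_rot":[0,0,0]},{"gripper":0.6,"linear":[0,0,-0.055],"delta_rot":[0,0,0]},{"gripper":0.6,"linear":[0,0,-0.057],"delta_rot":[0,0,0]},{"gripper":0.6,"linear":[0,0,-0.057],"delta_rot":[0,0,0]},{"gripper":0.6,"linear":[0,0,-0.057],"delta_rot":[0,0,0]}]}}

```text
clock: 3.75
position: [0.428, 0.2994, 0.0809]
ee_rot: [0.001, 0.053, 0.999, 0.0]
contact_force: [-0.4, -0.8, -0.7]
width: 0.0237
gripper_force: 40.1
```

>>> {"name": "send_rows", "arguments": {"increments": [{"gripper":0.6,"linear":[0,0,-0.001],"delta_rot":[0,0,0]},{"gripper":0.6,"linear":[0,0,-0.001],"delta_rot":[0,0,0]},{"gripper":0.6,"linear":[0,0,-0.001],"delta_rot":[0,0,0]},{"gripper":-0.3,"linear":[0,0,-0.001],"delta_rot":[0,0,0]},{"gripper":-0.3,"linear":[0,0,-0.001],"delta_rot":[0,0,0]},{"gripper":-0.3,"linear":[0,0,-0.001],"delta_rot":[0,0,0]},{"gripper":-0.3,"linear":[0,0,-0.001],"delta_rot":[0,0,0]},{"gripper":-0.3,"linear":[0,0,-0.001],"delta_rot":[0,0,0]}]}}

```text
clock: 4.55
position: [0.4273, 0.2989, 0.0791]
ee_rot: [-0.0, 0.053, 0.999, -0.0]
contact_force: [-0.2, -0.3, -0.3]
width: 0.0558
gripper_force: 0.0
```

>>> {"name": "send_rows", "arguments": {"increments": [{"gripper":-0.3,"linear":[0,0,0.02],"delta_rot":[0,0,0]},{"gripper":-0.3,"linear":[0,0,0.06],"delta_rot":[0,0,0]},{"gripper":-0.3,"linear":[0,0,0.08],"delta_rot":[0,0,0]},{"gripper":-0.3,"linear":[0,0,0.08],"delta_rot":[0,0,0]},{"gripper":-1,"linear":[0.03,-0.289,0.08],"delta_rot":[0,0,0]},{"gripper":-1,"linear":[0.03,-0.289,0.08],"delta_rot":[0,0,0]},{"gripper":-1,"linear":[0.03,-0.289,0.08],"delta_rot":[0,0,0]},{"gripper":-1,"linear":[0.03,-0.289,0.08],"delta_rot":[0,0,0]}]}}

```text
clock: 5.35
position: [0.4471, 0.0984, 0.1581]
ee_rot: [-0.001, 0.052, 0.999, -0.0]
contact_force: [0.8, -0.9, -0.0]
width: 0.0852
gripper_force: 0.0
```

Run:
```python
from h import *
for n in('top','side'):
    d=cam(n); c=p=d['px']; c=p[225:325,150:275] if n=='top' else p[150:270,180:340]
    cv2.imwrite(f'pics/a_{n}.png',cv2.resize(c,None,fx=3.5,fy=3.5,interpolation=cv2.INTER_CUBIC))
a,b=[cv2.imread(f'pics/a_{n}.png') for n in('top','side')]
h=max(a.shape[0],b.shape[0]); f=lambda i:cv2.copyMakeBorder(i,0,h-i.shape[0],0,0,0)
o=np.hstack([f(a),f(b)]); cv2.imwrite('pics/a.png',cv2.resize(o,None,fx=.79,fy=.79)); print(o.shape, get_state()['position'])
```

```text
(420, 998, 3) [0.44784712 0.09460996 0.15814333]
```

View pics/a.png

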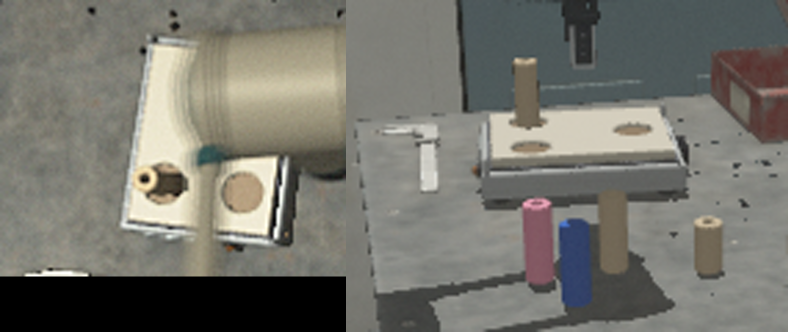

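Post L stands upright in its seat (top at (525,62) in the side half). Next, post M.

>>> {"name": "send_rows", "arguments": {"increments": [{"gripper":-1,"linear":[0.011,-0.0845,0],"delta_rot":[0,0,0]},{"gripper":-1,"linear":[0.011,-0.0845,0],"delta_rot":[0,0,0]},{"gripper":-1,"linear":[0.011,-0.0845,0],"delta_rot":[0,0,0]},{"gripper":-1,"linear":[0.011,-0.0845,0],"delta_rot":[0,0,0]}]}}

```text
clock: 5.85
position: [0.4585, 0.0159, 0.1584]
ee_rot: [-0.001, 0.054, 0.999, 0.001]
contact_force: [0.4, 0.5, -0.5]
width: 0.0853
gripper_force: 0.0
```

>>> {"name": "send_rows", "arguments": {"increments": [{"gripper":-1,"linear":[0,-0.005,-0.04],"delta_rot":[0,0,0]},{"gripper":-1,"linear":[0,-0.005,-0.08],"delta_rot":[0,0,0]},{"gripper":-1,"linear":[0,-0.005,-0.08],"delta_rot":[0,0,0]}]}}

```text
clock: 6.15
position: [0.454, 0.0127, 0.0751]
ee_rot: [-0.006, 0.052, 0.999, 0.001]
contact_force: [-1.0, -0.1, 1.0]
width: 0.0854
gripper_force: 0.0
```

>>> {"name": "send_rows", "arguments": {"increments": [{"gripper":-1,"linear":[0,0,-0.02],"delta_rot":[0,0,0]},{"gripper":-1,"linear":[0,0,-0.02],"delta_rot":[0,0,0]},{"gripper":-1,"linear":[0,0,-0.02],"delta_rot":[0,0,0]},{"gripper":-1,"linear":[0,0,-0.02],"delta_rot":[0,0,0]}]}}

```text
clock: 6.55
position: [0.4601, 0.011, 0.0608]
ee_rot: [0.001, 0.053, 0.999, 0.0]
contact_force: [-1.1, 0.8, -0.3]
width: 0.0855
gripper_force: 0.0
```

>>> {"name": "send_rows", "arguments": {"increments": [{"gripper":-1,"linear":[-0.001,-0.001,-0.022],"delta_rot":[0,0,0]},{"gripper":-1,"linear":[-0.001,-0.001,-0.022],"delta_rot":[0,0,0]},{"gripper":0.6,"linear":[-0.001,-0.001,-0.022],"delta_rot":[0,0,0]},{"gripper":0.6,"linear":[-0.001,-0.001,-0.022],"delta_rot":[0,0,0]},{"gripper":0.6,"linear":[-0.001,-0.001,-0.022],"delta_rot":[0,0,0]},{"gripper":0.6,"linear":[-0.001,-0.001,-0.022],"delta_rot":[0,0,0]},{"gripper":0.6,"linear":[-0.001,-0.001,-0.022],"delta_rot":[0,0,0]},{"gripper":0.6,"linear":[-0.001,-0.001,-0.022],"delta_rot":[0,0,0]}]}}

```text
clock: 7.35
position: [0.4585, 0.0095, 0.0378]
ee_rot: [0.001, 0.053, 0.999, -0.0]
contact_force: [-0.9, 0.2, 3.8]
width: 0.0244
gripper_force: 39.0
```

>>> {"name": "send_rows", "arguments": {"increments": [{"gripper":0.6,"linear":[0,0,0],"delta_rot":[0,0,0]},{"gripper":0.6,"linear":[0,0,0],"delta_rot":[0,0,0]},{"gripper":0.6,"linear":[0,0,0],"delta_rot":[0,0,0]}]}}

```text
clock: 7.65
position: [0.4585, 0.0095, 0.0378]
ee_rot: [0.001, 0.053, 0.999, -0.0]
contact_force: [-0.2, -0.7, 5.4]
width: 0.0237
gripper_force: 39.1
```

>>> {"name": "send_rows", "arguments": {"increments": [{"gripper":0.6,"linear":[0,0,0.04],"delta_rot":[0,0,0]},{"gripper":0.6,"linear":[0,0,0.08],"delta_rot":[0,0,0]},{"gripper":0.6,"linear":[0,0,0.1],"delta_rot":[0,0,0]},{"gripper":0.6,"linear":[-0.007,0.04,0.1],"delta_rot":[0,0,0]},{"gripper":0.6,"linear":[-0.016,0.085,0.1],"delta_rot":[0,0,0]},{"gripper":0.6,"linear":[-0.024,0.13,0.1],"delta_rot":[0,0,0]},{"gripper":0.6,"linear":[-0.032,0.175,0.1],"delta_rot":[0,0,0]},{"gripper":0.6,"linear":[-0.039,0.21,0.1],"delta_rot":[0,0,0]}]}}

```text
clock: 8.45
position: [0.418, 0.2217, 0.1371]
ee_rot: [-0.0, 0.053, 0.999, 0.0]
contact_force: [0.8, -0.2, -0.3]
width: 0.0241
gripper_force: 39.6
```

>>> {"name": "send_rows", "arguments": {"increments": [{"gripper":0.6,"linear":[0,0,0],"delta_rot":[0,0,0]},{"gripper":0.6,"linear":[0,0,0],"delta_rot":[0,0,0]},{"gripper":0.6,"linear":[0,0,0],"delta_rot":[0,0,0]},{"gripper":0.6,"linear":[0,0,-0.03],"delta_rot":[0,0,0]},{"gripper":0.6,"linear":[0,0,-0.045],"delta_rot":[0,0,0]},{"gripper":0.6,"linear":[0,0,-0.045],"delta_rot":[0,0,0]},{"gripper":0.6,"linear":[0,0,-0.045],"delta_rot":[0,0,0]},{"gripper":0.6,"linear":[0,0,-0.045],"delta_rot":[0,0,0]}]}}

```text
clock: 9.25
position: [0.4201, 0.2193, 0.0932]
ee_rot: [0.001, 0.053, 0.999, 0.0]
contact_force: [0.0, 0.2, -1.0]
width: 0.024
gripper_force: 39.7
```

Need TCP about 0.079 (0.0378 + 0.041).

>>> {"name": "send_rows", "arguments": {"increments": [{"gripper":0.6,"linear":[0,0,-0.008],"delta_rot":[0,0,0]},{"gripper":0.6,"linear":[0,0,-0.013],"delta_rot":[0,0,0]},{"gripper":0.6,"linear":[0,0,-0.0145],"delta_rot":[0,0,0]},{"gripper":0.6,"linear":[0,0,-0.0145],"delta_rot":[0,0,0]},{"gripper":0.6,"linear":[0,0,-0.0145],"delta_rot":[0,0,0]}]}}

```text
clock: 9.75
position: [0.4194, 0.2195, 0.0788]
ee_rot: [0.001, 0.053, 0.999, 0.0]
contact_force: [-2.0, -0.7, 9.0]
width: 0.0237
gripper_force: 40.6
```

>>> {"name": "send_rows", "arguments": {"increments": [{"gripper":-0.3,"linear":[0,0,0],"delta_rot":[0,0,0]},{"gripper":-0.3,"linear":[0,0,0],"delta_rot":[0,0,0]},{"gripper":-0.3,"linear":[0,0,0],"delta_rot":[0,0,0]},{"gripper":-0.3,"linear":[0,0,0],"delta_rot":[0,0,0]},{"gripper":-0.3,"linear":[0,0,0.02],"delta_rot":[0,0,0]},{"gripper":-0.3,"linear":[0,0,0.06],"delta_rot":[0,0,0]},{"gripper":-0.3,"linear":[0,0,0.08],"delta_rot":[0,0,0]},{"gripper":-0.3,"linear":[0,0,0.08],"delta_rot":[0,0,0]}]}}

```text
clock: 10.55
position: [0.4213, 0.2204, 0.1607]
ee_rot: [0.003, 0.053, 0.999, 0.001]
contact_force: [0.8, 1.2, -0.2]
width: 0.0556
gripper_force: 0.0
```

>>> {"name": "send_rows", "arguments": {"increments": [{"gripper":-1,"linear":[0.073,-0.3,0],"delta_rot":[0,0,0]},{"gripper":-1,"linear":[0.073,-0.3,0],"delta_rot":[0,0,0]},{"gripper":-1,"linear":[0.073,-0.3,0],"delta_rot":[0,0,0]},{"gripper":-1,"linear":[0.073,-0.3,0],"delta_rot":[0,0,0]},{"gripper":-1,"linear":[0.073,-0.3,0],"delta_rot":[0,0,0]},{"gripper":-1,"linear":[0.073,-0.3,0],"delta_rot":[0,0,0]},{"gripper":-1,"linear":[0.073,-0.3,0],"delta_rot":[0,0,0]},{"gripper":-1,"linear":[0.073,-0.3,0],"delta_rot":[0,0,0]}]}}

```text
clock: 11.35
position: [0.4917, -0.0818, 0.1565]
ee_rot: [-0.001, 0.055, 0.999, 0.0]
contact_force: [-0.2, -0.8, -0.4]
width: 0.0853
gripper_force: 0.0
```

>>> {"name": "send_rows", "arguments": {"increments": [{"gripper":-1,"linear":[0,-0.326,0],"delta_rot":[0,0,0]},{"gripper":-1,"linear":[0,-0.326,0],"delta_rot":[0,0,0]},{"gripper":-1,"linear":[0,-0.326,0],"delta_rot":[0,0,0]},{"gripper":-1,"linear":[0,-0.326,0],"delta_rot":[0,0,0]},{"gripper":-1,"linear":[0,-0.326,0],"delta_rot":[0,0,0]},{"gripper":-1,"linear":[0,-0.326,0],"delta_rot":[0,0,0]},{"gripper":-1,"linear":[0,-0.326,0],"delta_rot":[0,0,0]},{"gripper":-1,"linear":[0,-0.326,0],"delta_rot":[0,0,0]}]}}

```text
clock: 12.15
position: [0.4923, -0.4081, 0.1565]
ee_rot: [-0.0, 0.054, 0.999, 0.0]
contact_force: [0.2, 0.6, -0.3]
width: 0.0855
gripper_force: 0.0
```

>>> {"name": "send_rows", "arguments": {"increments": [{"gripper":-1,"linear":[0,0,0],"delta_rot":[0,0,0]},{"gripper":-1,"linear":[0,0,0],"delta_rot":[0,0,0]},{"gripper":-1,"linear":[0,0,0],"delta_rot":[0,0,0]}]}}

```text
clock: 12.45
position: [0.4924, -0.4041, 0.1578]
ee_rot: [-0.0, 0.052, 0.999, 0.001]
contact_force: [1.0, -0.2, 0.2]
width: 0.0853
gripper_force: 0.0
```

>>> {"name": "send_rows", "arguments": {"increments": [{"gripper":-1,"linear":[0,-0.001,-0.04],"delta_rot":[0,0,0]},{"gripper":-1,"linear":[0,-0.001,-0.08],"delta_rot":[0,0,0]},{"gripper":-1,"linear":[0,-0.001,-0.12],"delta_rot":[0,0,0]},{"gripper":-1,"linear":[0,-0.001,-0.12],"delta_rot":[0,0,0]},{"gripper":-1,"linear":[0,-0.001,-0.12],"delta_rot":[0,0,0]},{"gripper":0.6,"linear":[0,-0.001,-0.12],"delta_rot":[0,0,0]},{"gripper":0.6,"linear":[0,-0.001,-0.12],"delta_rot":[0,0,0]},{"gripper":0.6,"linear":[0,-0.001,-0.12],"delta_rot":[0,0,0]}]}}

```text
clock: 13.25
position: [0.493, -0.4082, 0.0399]
ee_rot: [0.001, 0.053, 0.999, -0.001]
contact_force: [-0.4, 0.3, -0.2]
width: 0.0438
gripper_force: 0.0
```

>>> {"name": "send_rows", "arguments": {"increments": [{"gripper":0.6,"linear":[0,0,0],"delta_rot":[0,0,0]},{"gripper":0.6,"linear":[0,0,0],"delta_rot":[0,0,0]},{"gripper":0.6,"linear":[0,0,0],"delta_rot":[0,0,0]},{"gripper":0.6,"linear":[0,0,0],"delta_rot":[0,0,0]},{"gripper":0.6,"linear":[0,0,0],"delta_rot":[0,0,0]},{"gripper":0.6,"linear":[0,0,0],"delta_rot":[0,0,0]}]}}

```text
clock: 13.85
position: [0.4925, -0.4079, 0.039]
ee_rot: [0.001, 0.053, 0.999, -0.001]
contact_force: [-1.0, -0.3, 5.9]
width: 0.0239
gripper_force: 39.0
```

>>> {"name": "send_rows", "arguments": {"increments": [{"gripper":0.6,"linear":[0,0,0.04],"delta_rot":[0,0,0]},{"gripper":0.6,"linear":[0,0,0.08],"delta_rot":[0,0,0]},{"gripper":0.6,"linear":[0,0,0.11],"delta_rot":[0,0,0]},{"gripper":0.6,"linear":[0.006,0.04,0.12],"delta_rot":[0,0,0]},{"gripper":0.6,"linear":[0.012,0.09,0.12],"delta_rot":[0,0,0]},{"gripper":0.6,"linear":[0.018,0.14,0.12],"delta_rot":[0,0,0]},{"gripper":0.6,"linear":[0.024,0.19,0.12],"delta_rot":[0,0,0]},{"gripper":0.6,"linear":[0.03,0.24,0.12],"delta_rot":[0,0,0]}]}}

```text
clock: 14.65
position: [0.5215, -0.167, 0.1576]
ee_rot: [-0.0, 0.053, 0.999, 0.0]
contact_force: [0.4, -0.6, -1.3]
width: 0.024
gripper_force: 39.6
```

>>> {"name": "send_rows", "arguments": {"increments": [{"gripper":0.6,"linear":[0.001,0.05,0],"delta_rot":[0,0,0]},{"gripper":0.6,"linear":[0.002,0.1,0],"delta_rot":[0,0,0]},{"gripper":0.6,"linear":[0.003,0.15,0],"delta_rot":[0,0,0]},{"gripper":0.6,"linear":[0.004,0.2,0],"delta_rot":[0,0,0]},{"gripper":0.6,"linear":[0.005,0.25,0],"delta_rot":[0,0,0]},{"gripper":0.6,"linear":[0.006,0.3,0],"delta_rot":[0,0,0]},{"gripper":0.6,"linear":[0.006,0.35,0],"delta_rot":[0,0,0]},{"gripper":0.6,"linear":[0.006,0.38,0],"delta_rot":[0,0,0]}]}}

```text
clock: 15.45
position: [0.5272, 0.2146, 0.1576]
ee_rot: [-0.0, 0.052, 0.999, 0.001]
contact_force: [0.5, -1.2, -0.2]
width: 0.0236
gripper_force: 39.7
```

>>> {"name": "send_rows", "arguments": {"increments": [{"gripper":0.6,"linear":[0,0.036,0],"delta_rot":[0,0,0]},{"gripper":0.6,"linear":[0,0.036,0],"delta_rot":[0,0,0]},{"gripper":0.6,"linear":[0,0.036,-0.03],"delta_rot":[0,0,0]},{"gripper":0.6,"linear":[0,0.036,-0.06],"delta_rot":[0,0,0]},{"gripper":0.6,"linear":[0,0.036,-0.06],"delta_rot":[0,0,0]},{"gripper":0.6,"linear":[0,0.036,-0.06],"delta_rot":[0,0,0]},{"gripper":0.6,"linear":[0,0.036,-0.06],"delta_rot":[0,0,0]}]}}

```text
clock: 16.15
position: [0.5291, 0.2471, 0.0993]
ee_rot: [0.001, 0.053, 0.999, 0.0]
contact_force: [0.7, 0.5, -0.3]
width: 0.0241
gripper_force: 39.7
```

>>> {"name": "send_rows", "arguments": {"increments": [{"gripper":0.6,"linear":[0,0,-0.01],"delta_rot":[0,0,0]},{"gripper":0.6,"linear":[0,0,-0.016],"delta_rot":[0,0,0]},{"gripper":0.6,"linear":[0,0,-0.0195],"delta_rot":[0,0,0]},{"gripper":0.6,"linear":[0,0,-0.0195],"delta_rot":[0,0,0]},{"gripper":0.6,"linear":[0,0,-0.0195],"delta_rot":[0,0,0]}]}}

```text
clock: 16.65
position: [0.528, 0.247, 0.08]
ee_rot: [0.0, 0.053, 0.999, 0.0]
contact_force: [-2.6, -2.4, 8.9]
width: 0.0239
gripper_force: 40.9
```

>>> {"name": "send_rows", "arguments": {"increments": [{"gripper":-0.3,"linear":[0,0,0],"delta_rot":[0,0,0]},{"gripper":-0.3,"linear":[0,0,0],"delta_rot":[0,0,0]},{"gripper":-0.3,"linear":[0,0,0],"delta_rot":[0,0,0]},{"gripper":-0.3,"linear":[0,0,0],"delta_rot":[0,0,0]},{"gripper":-0.3,"linear":[0,0,0.02],"delta_rot":[0,0,0]},{"gripper":-0.3,"linear":[0,0,0.06],"delta_rot":[0,0,0]},{"gripper":-0.3,"linear":[0,0,0.09],"delta_rot":[0,0,0]},{"gripper":-0.3,"linear":[0,0,0.09],"delta_rot":[0,0,0]}]}}

```text
clock: 17.45
position: [0.5309, 0.2482, 0.1729]
ee_rot: [0.004, 0.053, 0.999, 0.002]
contact_force: [1.0, 0.5, 0.6]
width: 0.0553
gripper_force: 0.0
```

>>> {"name": "send_rows", "arguments": {"increments": [{"gripper":-1,"linear":[-0.039,-0.39,0],"delta_rot":[0,0,0]},{"gripper":-1,"linear":[-0.039,-0.39,0],"delta_rot":[0,0,0]},{"gripper":-1,"linear":[-0.039,-0.39,0],"delta_rot":[0,0,0]},{"gripper":-1,"linear":[-0.039,-0.39,0],"delta_rot":[0,0,0]},{"gripper":-1,"linear":[-0.039,-0.39,0],"delta_rot":[0,0,0]},{"gripper":-1,"linear":[-0.039,-0.39,0],"delta_rot":[0,0,0]},{"gripper":-1,"linear":[-0.039,-0.39,0],"delta_rot":[0,0,0]},{"gripper":-1,"linear":[-0.039,-0.39,0],"delta_rot":[0,0,0]}]}}

```text
clock: 18.25
position: [0.4879, -0.1451, 0.1675]
ee_rot: [-0.0, 0.053, 0.999, 0.0]
contact_force: [0.2, -0.2, -0.7]
width: 0.0857
gripper_force: 0.0
```

Run:
```python
from h import *
d=cam('top');e=cam('side')
a=cv2.resize(d['px'][225:325,150:275],None,fx=4,fy=4,interpolation=cv2.INTER_CUBIC)
b=cv2.resize(e['px'][150:255,210:310],None,fx=3,fy=3,interpolation=cv2.INTER_CUBIC); b=cv2.copyMakeBorder(b,0,400-b.shape[0],0,0,0)
cv2.imwrite('pics/b.png',np.hstack([a,b])); print(get_state()['position'])
# expected bores
for s in((.5284,.2479),(.4286,.2996),(.4195,.2198)):
    print((w2p(d,[[*s,.111]])[0]-[150,225])*4, (w2p(e,[[*s,.111]])[0]-[210,150])*3+[500,0])
```

```text
[ 0.48832322 -0.14783826  0.16744901]
[293.29853265 104.73194537] [720.05312848  69.40231623]
[209.06546393 256.18129905] [604.69060411  61.96385208]
[330.97260246 269.83590346] [607.38405709  86.29635393]
```

View pics/b.png

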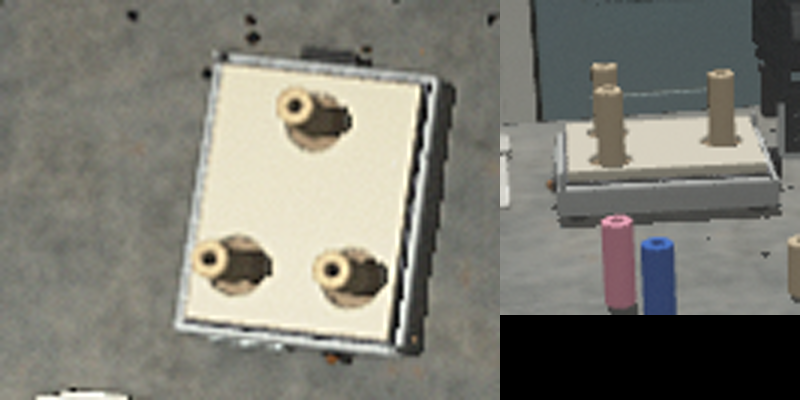

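All three posts stand centred in their seats: bores at (294,106), (209,258) and (332,270) in the crop match predictions within about 0.5 px. Now the shelf.

>>> {"name": "send_rows", "arguments": {"increments": [{"gripper":-1,"linear":[0.002,-0.04,0],"delta_rot":[0,0,0]},{"gripper":-1,"linear":[0.002,-0.076,0],"delta_rot":[0,0,0]},{"gripper":-1,"linear":[0.002,-0.076,-0.04],"delta_rot":[0,0,0]},{"gripper":-1,"linear":[0.002,-0.076,-0.08],"delta_rot":[0,0,0]},{"gripper":-1,"linear":[0.002,-0.076,-0.12],"delta_rot":[0,0,0]},{"gripper":-1,"linear":[0.002,-0.076,-0.12],"delta_rot":[0,0,0]},{"gripper":-1,"linear":[0.002,-0.076,-0.12],"delta_rot":[0,0,0]},{"gripper":-1,"linear":[0.002,-0.076,-0.12],"delta_rot":[0,0,0]}]}}

```text
clock: 19.15
position: [0.4925, -0.2193, 0.0501]
ee_rot: [0.002, 0.053, 0.999, -0.001]
contact_force: [-0.2, -0.3, 0.4]
width: 0.0855
gripper_force: 0.0
```

Run:
```python
from h import *
d=cam('top');e=cam('side')
a=cv2.resize(d['px'][230:310,350:450],None,fx=4,fy=4,interpolation=cv2.INTER_CUBIC)
b=cv2.resize(e['px'][230:330,260:370],None,fx=3.5,fy=3.2,interpolation=cv2.INTER_CUBIC)
cv2.imwrite('pics/c.png',np.hstack([a,b])); s=get_state(); print(s['position'],s['ee_rot'])
```

```text
[ 0.49250655 -0.21946704  0.05044032] [ 1.95555168e-03  5.26759312e-02  9.98609275e-01 -9.68502121e-04]
```

View pics/c.png

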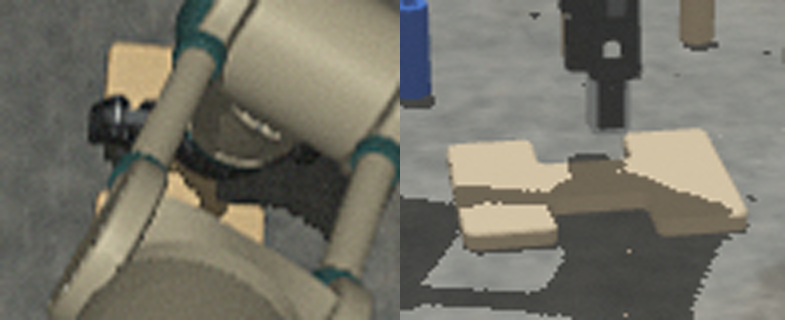

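The gripper is centred over the waist, with the finger at (612,100) between the notch edges in the side crop. Descending gently.

>>> {"name": "send_rows", "arguments": {"increments": [{"gripper":-1,"linear":[-0.002,-0.004,-0.015],"delta_rot":[0,0,0]},{"gripper":-1,"linear":[-0.002,-0.004,-0.03],"delta_rot":[0,0,0]},{"gripper":-1,"linear":[-0.002,-0.004,-0.04],"delta_rot":[0,0,0]},{"gripper":-1,"linear":[-0.002,-0.004,-0.045],"delta_rot":[0,0,0]},{"gripper":-1,"linear":[-0.002,-0.004,-0.045],"delta_rot":[0,0,0]},{"gripper":-1,"linear":[-0.002,-0.004,-0.045],"delta_rot":[0,0,0]}], "newtons": 70}}

```text
clock: 19.85
position: [0.4894, -0.2231, 0.0039]
ee_rot: [0.0, 0.053, 0.999, -0.0]
contact_force: [-0.5, -0.1, 0.1]
width: 0.0851
gripper_force: 0.0
```

>>> {"name": "send_rows", "arguments": {"increments": [{"gripper":0.2,"linear":[0,0,0],"delta_rot":[0,0,0]},{"gripper":0.2,"linear":[0,0,0],"delta_rot":[0,0,0]},{"gripper":0.2,"linear":[0,0,0],"delta_rot":[0,0,0]},{"gripper":0.2,"linear":[0,0,0],"delta_rot":[0,0,0]},{"gripper":0.2,"linear":[0,0,0],"delta_rot":[0,0,0]},{"gripper":0.2,"linear":[0,0,0],"delta_rot":[0,0,0]},{"gripper":0.2,"linear":[0,0,0],"delta_rot":[0,0,0]}]}}

```text
clock: 20.55
position: [0.4895, -0.2236, 0.0045]
ee_rot: [0.001, 0.053, 0.999, -0.001]
contact_force: [-0.6, -1.0, 7.0]
width: 0.0455
gripper_force: 70.7
```

>>> {"name": "send_rows", "arguments": {"increments": [{"gripper":0.2,"linear":[0,0,0.01],"delta_rot":[0,0,0]},{"gripper":0.2,"linear":[0,0,0.03],"delta_rot":[0,0,0]},{"gripper":0.2,"linear":[0,0,0.06],"delta_rot":[0,0,0]},{"gripper":0.2,"linear":[0,0,0.09],"delta_rot":[0,0,0]},{"gripper":0.2,"linear":[0,0,0.12],"delta_rot":[0,0,0]},{"gripper":0.2,"linear":[0,0,0.14],"delta_rot":[0,0,0]},{"gripper":0.2,"linear":[0,0,0.15],"delta_rot":[0,0,0]},{"gripper":0.2,"linear":[0,0,0.15],"delta_rot":[0,0,0]}]}}

```text
clock: 21.35
position: [0.4893, -0.223, 0.1544]
ee_rot: [0.001, 0.053, 0.999, -0.0]
contact_force: [0.7, -0.3, -4.8]
width: 0.0454
gripper_force: 73.0
```

>>> {"name": "send_rows", "arguments": {"increments": [{"gripper":0.2,"linear":[0,0.01,0],"delta_rot":[0,0,0]},{"gripper":0.2,"linear":[0,0.03,0],"delta_rot":[0,0,0]},{"gripper":0.2,"linear":[-0.002,0.06,0],"delta_rot":[0,0,0]},{"gripper":0.2,"linear":[-0.003,0.09,0],"delta_rot":[0,0,0]},{"gripper":0.2,"linear":[-0.004,0.12,0],"delta_rot":[0,0,0]},{"gripper":0.2,"linear":[-0.005,0.15,0],"delta_rot":[0,0,0]},{"gripper":0.2,"linear":[-0.006,0.18,0],"delta_rot":[0,0,0]},{"gripper":0.2,"linear":[-0.007,0.21,0],"delta_rot":[0,0,0]}]}}

```text
clock: 22.15
position: [0.48, -0.0107, 0.1515]
ee_rot: [-0.002, 0.053, 0.999, 0.001]
contact_force: [-0.1, 0.7, -3.2]
width: 0.0453
gripper_force: 72.9
```

>>> {"name": "send_rows", "arguments": {"increments": [{"gripper":0.2,"linear":[-0.001,0.03,0],"delta_rot":[0,0,0]},{"gripper":0.2,"linear":[-0.002,0.06,0],"delta_rot":[0,0,0]},{"gripper":0.2,"linear":[-0.003,0.09,0],"delta_rot":[0,0,0]},{"gripper":0.2,"linear":[-0.004,0.12,0],"delta_rot":[0,0,0]},{"gripper":0.2,"linear":[-0.005,0.15,0],"delta_rot":[0,0,0]},{"gripper":0.2,"linear":[-0.006,0.18,0],"delta_rot":[0,0,0]},{"gripper":0.2,"linear":[-0.007,0.21,0],"delta_rot":[0,0,0]},{"gripper":0.2,"linear":[-0.008,0.235,0],"delta_rot":[0,0,0]}]}}

```text
clock: 22.95
position: [0.4718, 0.2239, 0.1514]
ee_rot: [-0.002, 0.052, 0.999, -0.0]
contact_force: [0.7, -0.2, -3.6]
width: 0.045
gripper_force: 72.9
```

>>> {"name": "send_rows", "arguments": {"increments": [{"gripper":0.2,"linear":[0,0.02,0],"delta_rot":[0,0,0]},{"gripper":0.2,"linear":[0,0.033,0],"delta_rot":[0,0,0]},{"gripper":0.2,"linear":[0,0.033,0],"delta_rot":[0,0,0]},{"gripper":0.2,"linear":[0,0.033,0],"delta_rot":[0,0,0]},{"gripper":0.2,"linear":[0,0.033,0],"delta_rot":[0,0,0]},{"gripper":0.2,"linear":[0,0.033,0],"delta_rot":[0,0,0]}]}}

```text
clock: 23.55
position: [0.4739, 0.2542, 0.1533]
ee_rot: [-0.0, 0.053, 0.999, -0.0]
contact_force: [0.0, -0.0, -3.7]
width: 0.0455
gripper_force: 72.9
```

Run:
```python
from h import *
d=cam('top');e=cam('side')
a=cv2.resize(d['px'][225:325,150:275],None,fx=3.2,fy=3.2,interpolation=cv2.INTER_CUBIC)
b=cv2.resize(e['px'][120:220,210:320],None,fx=3.6,fy=3.2,interpolation=cv2.INTER_CUBIC)
cv2.imwrite('pics/d.png',np.hstack([a,b])); s=get_state(); print(s['position'],s['ee_rot'],s['contact_force'],s['moment'])
```

```text
[0.47399764 0.2543962  0.15341994] [ 4.21885042e-05  5.34143411e-02  9.98572433e-01 -5.31824614e-05] [-0.12806344  0.53803838 -3.28846391] [-0.01875994  0.01763944  0.06595396]
```

View pics/d.png

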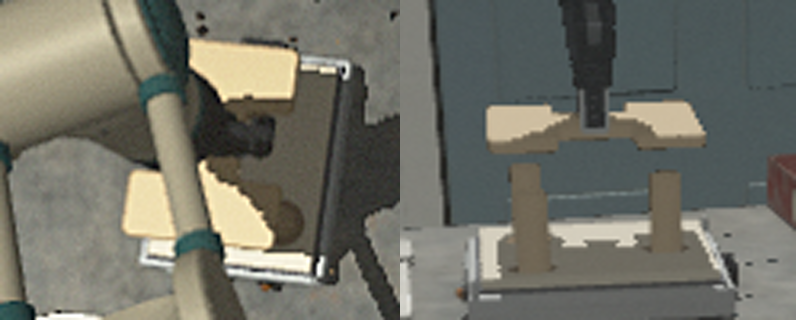

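The shelf is held level over the posts, and the side view shows an even gap of about 20 px above them. Lowering to about 3 mm above contact, then easing down.

>>> {"name": "send_rows", "arguments": {"increments": [{"gripper":0.2,"linear":[0,0,-0.012],"delta_rot":[0,0,0]},{"gripper":0.2,"linear":[0,0,-0.024],"delta_rot":[0,0,0]},{"gripper":0.2,"linear":[0,0,-0.032],"delta_rot":[0,0,0]},{"gripper":0.2,"linear":[0,0,-0.034],"delta_rot":[0,0,0]},{"gripper":0.2,"linear":[0,0,-0.034],"delta_rot":[0,0,0]},{"gripper":0.2,"linear":[0,0,-0.034],"delta_rot":[0,0,0]}]}}

```text
clock: 24.25
position: [0.4742, 0.2553, 0.1194]
ee_rot: [0.0, 0.053, 0.999, 0.0]
contact_force: [0.7, -0.6, -4.0]
width: 0.0453
gripper_force: 72.9
```

>>> {"name": "send_rows", "arguments": {"increments": [{"gripper":0.2,"linear":[0,0,-0.001],"delta_rot":[0,0,0]},{"gripper":0.2,"linear":[0,0,-0.002],"delta_rot":[0,0,0]},{"gripper":0.2,"linear":[0,0,-0.003],"delta_rot":[0,0,0]},{"gripper":0.2,"linear":[0,0,-0.003],"delta_rot":[0,0,0]},{"gripper":0.2,"linear":[0,0,-0.003],"delta_rot":[0,0,0]}]}}

```text
clock: 24.75
position: [0.4739, 0.2552, 0.1164]
ee_rot: [0.0, 0.053, 0.999, 0.0]
contact_force: [0.6, 0.3, -3.7]
width: 0.0456
gripper_force: 72.9
```

>>> {"name": "send_rows", "arguments": {"increments": [{"gripper":0.2,"linear":[0,0,-0.001],"delta_rot":[0,0,0]},{"gripper":0.2,"linear":[0,0,-0.001],"delta_rot":[0,0,0]},{"gripper":0.2,"linear":[0,0,-0.001],"delta_rot":[0,0,0]}]}}

```text
clock: 25.05
position: [0.4741, 0.2552, 0.1156]
ee_rot: [0.0, 0.053, 0.999, 0.0]
contact_force: [-0.1, 0.7, -1.7]
width: 0.0452
gripper_force: 73.2
```

>>> {"name": "send_rows", "arguments": {"increments": [{"gripper":0.2,"linear":[0,0,-0.0005],"delta_rot":[0,0,0]},{"gripper":0.2,"linear":[0,0,-0.0005],"delta_rot":[0,0,0]},{"gripper":0.2,"linear":[0,0,-0.0005],"delta_rot":[0,0,0]}]}}

```text
clock: 25.35
position: [0.4741, 0.2552, 0.1155]
ee_rot: [0.0, 0.053, 0.999, 0.0]
contact_force: [-1.4, 0.1, 3.9]
width: 0.0454
gripper_force: 73.9
```

>>> {"name": "send_rows", "arguments": {"increments": [{"gripper":-0.5,"linear":[0,0,0],"delta_rot":[0,0,0]},{"gripper":-0.5,"linear":[0,0,0],"delta_rot":[0,0,0]},{"gripper":-0.5,"linear":[0,0,0],"delta_rot":[0,0,0]},{"gripper":-0.5,"linear":[0,0,0],"delta_rot":[0,0,0]},{"gripper":-0.5,"linear":[0,0,0.01],"delta_rot":[0,0,0]},{"gripper":-0.5,"linear":[0,0,0.03],"delta_rot":[0,0,0]},{"gripper":-0.5,"linear":[0,0,0.06],"delta_rot":[0,0,0]},{"gripper":-0.5,"linear":[0,0,0.1],"delta_rot":[0,0,0]}]}}

```text
clock: 26.15
position: [0.4729, 0.2548, 0.2151]
ee_rot: [-0.001, 0.053, 0.999, -0.001]
contact_force: [1.3, 0.2, -0.1]
width: 0.064
gripper_force: 0.0
```

>>> {"name": "send_rows", "arguments": {"increments": [{"gripper":-0.5,"linear":[0,0,0.03],"delta_rot":[0,0,0]},{"gripper":-0.5,"linear":[0,-0.3,0.03],"delta_rot":[0,0,0]},{"gripper":-0.5,"linear":[0,-0.3,0.03],"delta_rot":[0,0,0]},{"gripper":-0.5,"linear":[0,-0.3,0.03],"delta_rot":[0,0,0]},{"gripper":-0.5,"linear":[0,-0.3,0.03],"delta_rot":[0,0,0]},{"gripper":-0.5,"linear":[0,-0.3,0.03],"delta_rot":[0,0,0]},{"gripper":-0.5,"linear":[0,-0.3,0.03],"delta_rot":[0,0,0]},{"gripper":-0.5,"linear":[0,-0.3,0.03],"delta_rot":[0,0,0]}]}}

```text
clock: 26.95
position: [0.4742, -0.0509, 0.2456]
ee_rot: [0.001, 0.057, 0.998, -0.002]
contact_force: [0.5, 0.3, 0.3]
width: 0.0637
gripper_force: 0.0
```

Run:
```python
from h import *
d=cam('top');e=cam('side')
f=lambda d,x,y,w,h,s:cv2.resize(d['px'][y:y+h,x:x+w],None,fx=s,fy=s,interpolation=cv2.INTER_CUBIC)
cv2.imwrite('pics/e.png',np.hstack([f(d,150,225,125,100,3.2),f(e,210,130,125,100,3.2)])); s=get_state(); print(s['position'],s['clock'])
hsv=cv2.cvtColor(d['px'],cv2.COLOR_BGR2HSV)
m=((hsv[...,0]>8)&(hsv[...,0]<25)&(hsv[...,1]>60)&(hsv[...,2]>150)).astype(np.uint8)
n,l,st,c=cv2.connectedComponentsWithStats(m)
for i in range(1,n):
    if st[i,4]>900 and 180<c[i][0]<270 and 220<c[i][1]<310:
        ys,xs=np.nonzero(l==i); w=p2w(d,np.c_[xs,ys],.123)[:,:2]; print(st[i],w.mean(0),cv2.minAreaRect(w.astype(np.float32)*1000))
```

```text
[ 0.47389864 -0.04594433  0.24539732] 27.05
[ 192  239   53   65 2178] [0.47482576 0.25730364] ((475.54022216796875, 257.1104736328125), (119.31399536132812, 160.15904235839844), 84.12932586669922)
```

View pics/e.png

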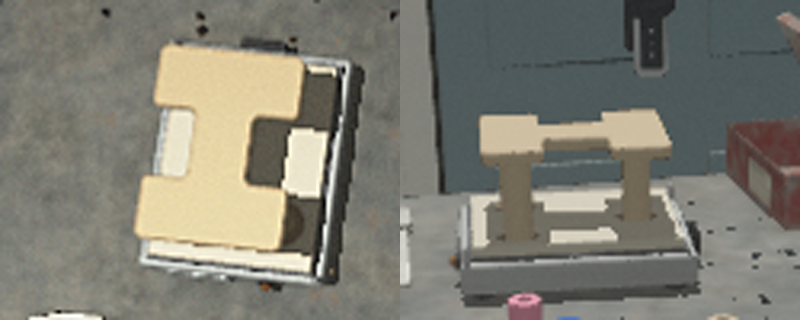

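The shelf lies level on the three upright posts, 1–3 mm from the hearth centre and at the same yaw. The gripper is well clear, so I'm handing in.

```bash
python3 -c "
from rig import sign_off; print(sign_off())"
```

```text
the job is handed in; nothing more can be done
None
```

The job is handed in: the last pictures show the three tall posts upright in their seats and the shelf level on top, about 3 mm off centre and in line with the hearth; the sign-off returned no verdict.

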